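# Draught check on the test kiln

### The arm

A 6-joint arm with a two-finger parallel gripper is mounted at the origin on the work surface. World frame = base frame: x ahead of the robot, y to its left, z up, the work surface at z = 0. Lengths are in mm, angles in rad, forces in N, time in s.
With the tool pointing down it reaches from about 350 to 775 mm from the base axis. Payload 7.3 kg.
Tool frame: the origin (TCP) lies on the mounting face of the last link; the fingertips stand 178 mm ahead of it and the grasp point (between the pads) lies 159 mm ahead of it (bot.grip_point_offset is the distance from the TCP to the grasp point, in mm); x points along the fingers, y is the direction in which the jaws open and shut, and the axes are right-handed (so a half turn about x gives the same grasp; the last joint's range is limited). The gripper opens to 92 mm and grips with 3 to 60 N. Pads are 19 mm wide; open, the fingers measure 130 mm over their backs; the gripper's body (75 mm by 190 mm) begins 47 mm behind the grasp point.
Start: joints at [-1.277, 0.342, 1.524, -0, 1.275, -0.146], TCP at [223.542, -475.033, 404.741] pointing down, gripper open.
Joint ranges: [-2.53, 2.53], [-0.77, 2.02], [0.04, 2.7], [-1, 4.14], [0.28, 2.66], [-3.11, 3.11]. Speed limits (rad/s): [2.57, 2.57, 3.14, 3.14, 3.14, 3.14].

### API

Orientations are given as [roll, pitch, yaw] about the fixed x, y, z axes, in that order (R = Rz(yaw) Ry(pitch) Rx(roll)).
In Python, from plant import bot gives the robot as it stands.
- The arm moves only by the tool arm_command, never from a script. Its argument "moves" is a list of rows, each a list of 5 numbers: the shift along the tool's x, y, z in cm, then the turn about the tool's x in degrees, then the opening, from 0 (shut) to 1 (fully open). A call has 1 to 10 rows; each row is the pose to reach, as a shift and turn from the pose measured when the call began, along the tool's axes at that moment; what a row does not reach only later rows make up. A row lasts 1/10 s, in which the tool goes at most 50 mm and 8.59 degrees, less where a joint would pass 70% of its speed; a pose out of reach is approached as far as the arm can. A call with a gripper value outside its range is refused whole. The fingers move at their own pace and stop on an object; the grip force is fixed at half the most. Time passes only in rows, so rows that repeat a pose let the fingers close. It gives the time, the measured TCP pose, the force and the opening at its end, in the units of the state.
- bot.get_obs(): the state, without advancing time (a new reading comes with each control period).
- bot.capture(name): name is "side" or "top" or "wrist"; returns a dict with "frame" (480x640x3 uint8, blue, green, red), "K" (3x3 intrinsics, pixels), "origin" and "orientation" of the camera in the world; the wrist camera has in their place "T_tool_cam" (4x4, takes a point from camera to tool coordinates, whose origin is the TCP and whose axes are the tool frame's). Camera axes: x right, y down, z forward; pixel columns grow to the right and rows downward; lengths in mm; the calibration is good to about 2 mm. A picture is of the moment at which its call begins: read the wrist's pose just before it. There is no depth.
- bot.close_job(): hands the job in, once; it reports no verdict.
The state is a dict: "time": time; "joint_positions": joint angles; "dq": joint speeds; "tau": joint torques, N m; "tool_pos": TCP position; "tcp_rot": TCP orientation; "contact_force": force on the tool from outside, world axes, zero at the start; "moment": the same for the moment, N m; "grip_width": finger opening in mm.
Only numpy, scipy, OpenCV 4.12 (cv2) and the standard library are available. Lean on these libraries where they do the work, as an engineer would, in place of code of your own. Each camera call takes 0.05 s, during which the arm holds its last target.

### The job

Set up the test kiln for a draught reading: push the fired-clay vent sleeve fully home over the steel spigot on the kiln's lid and let go of it. Then take the draught probe by its handle out of the wooden stand, pass its blade down through the slot in the lid and finish while holding it there, upright and still, with the underside of the handle about 1 cm above the lid, not resting on it. Leave the mug and the jar alone.

Things in the scene. Friction and masses are not known exactly. Their poses are not given: they have to be found in the camera images.
- kiln: Fixed steel-jacketed test kiln, 240 x 240 mm, on the work surface; its flat firebrick lid is 30 mm thick with its top 180 mm above the surface. Origin at the centre of its underside, z up. A grey control box (50 mm deep, 130 wide, top 135 mm up) is on its +x face. Over the lid stands only the spigot. The chamber under the lid is 105 mm deep and empty.
- slot (a point): Centre of the mouth of the slot through the kiln's lid, at the lid's top face; 50 mm towards -x and 30 mm towards +y of the kiln's middle. z up; the slot is long along its y axis: 32 mm along y by 8 mm along x, straight down through the 30 mm lid, with its upper edges bevelled 3 mm.
- spigot (a point): Centre of the foot of the round steel vent spigot, at the lid's top face; 55 mm towards +x and 45 mm towards -y of the kiln's middle. z up. The spigot is 34 mm in diameter, 26 mm high, its top 5 mm tapered to 28 mm.
- sleeve_mid (a point): Centre, half-way up, of the loose fired-clay vent sleeve: a plain tube open at both ends, 46 mm outside, 38 mm bore, 70 mm long, about 0.12 kg, standing on end on the work surface (z along its bore). Either end may go down. It slides down the spigot freely; fully home, its lower end rests on the lid and its centre is 35 mm above the lid.
- stand: Fixed wooden block 80 x 80 mm, 85 mm high, origin at the centre of its underside, z up; a slot in its top, 10 mm along its x by 34 mm along its y and 78 mm deep, holds the probe's blade upright. It may stand on either side of the kiln.
- probe_handle (a point): Centre, half-way up, of the black plastic handle of the loose draught probe (about 0.16 kg in all). The handle is a block 24 mm along x, 42 mm along y, 60 mm along z (z up). Under it a flat steel blade, centred, hangs 70 mm down: 6 mm along x, 30 mm along y. It starts hanging in the stand, the handle's underside on the stand's top, so this point is 115 mm up. The probe is the same after a half turn about z.
- probe_shoulder (a point): The centre of the underside of the probe's handle, 30 mm below point probe_handle, where the blade begins; same axes.
- probe: The whole draught probe; its origin is the same point as point probe_shoulder.
- mug: Bystander: stoneware mug 85 mm high, 76 mm wide without its handle, origin at its underside. Leave it alone.
- glaze: Bystander: white glaze jar 110 mm high, 70 mm wide, origin at its underside. Leave it alone.
There are look-alikes about, which are no part of the job. There is more than one size of the probe; the job needs the middle-sized.

How it is judged (in metres and radians):
On the way, in this order (a step that is already met when the one before it is completed fails the run):
1. The sleeve is fully home on the spigot and let go (horizontal distance between sleeve_mid and spigot below 0.006 m and z of sleeve_mid in the frame of spigot between 0.031 and 0.039 m and angle between the z axis of sleeve_mid and the z axis of spigot, either way round below 0.08 rad and contact force between the fingers and sleeve below 0.1 N and linear speed of sleeve below 0.02 m/s), for 0.2 s.
2. The probe's blade is through the slot in the lid, held by the fingers (horizontal distance between probe_shoulder and slot below 0.006 m and z of probe_shoulder in the frame of slot between 0.003 and 0.022 m and angle between the y axis of probe_shoulder and the y axis of slot, either way round below 0.15 rad and angle between probe_shoulder's own z axis and vertical below 0.1 rad and contact force between the fingers and probe above 1 N), for 0.2 s.
At the end, for the whole second after the job is handed in: Sleeve on the spigot: within 6 mm of its axis, 4 mm of the lid, upright to 0.08 rad, let go. Probe held still in the fingers, blade through the slot: within 6 mm of its centre, in line to 0.15 rad, upright to 0.1 rad, handle underside 3 to 22 mm above the lid (all of step 2 and horizontal distance between sleeve_mid and spigot below 0.006 m and z of sleeve_mid in the frame of spigot between 0.031 and 0.039 m and angle between the z axis of sleeve_mid and the z axis of spigot, either way round below 0.08 rad and linear speed of probe below 0.01 m/s and contact force between the fingers and sleeve below 0.1 N); the arm keeps its last pose, push and grip.
It fails at once if The mug is disturbed (moved more than 20 mm) (distance of mug from where it was at the start of the episode above 0.02 m).
It fails at once if The jar is disturbed (moved more than 20 mm) (distance of glaze from where it was at the start of the episode above 0.02 m).
It also fails if it takes over 72 s, if anything falls off the work surface, if the arm or the gripper's body presses on something with over 40 N, if the wrist force passes 120 N, or if a joint passes its speed limit or range.

## Working session

There is one attempt and no reset: what is moved stays moved. The work goes in short steps, Python scripts to look and compute and a tool call to move; the robot and the scene stay as the last step left them, time stands still between calls to the robot, and variables do not carry over. Pictures are saved under pics/ and viewed, and the job is handed in when it is done.

Besides the shell and the picture viewer there is one more tool, called after "Call:" as name(argument=value, ...), one argument or row to a line, values as JSON. arm_command: Moves the arm, as the interface text tells. Its arguments: {"type":"object","properties":{"moves":{"type":"array"}},"required":["moves"]}

```bash
mkdir -p pics; ls; python3 - <<'E'
from plant import bot
import cv2
o=bot.get_obs(); print({k:o[k] for k in ('time','tool_pos','tcp_rot','grip_width','contact_force')}, bot.grip_point_offset)
for n in('side','top','wrist'):
    c=bot.capture(n); cv2.imwrite(f'pics/{n}0.png',c['frame'])
    print(n,c['K'],c.get('origin'),c.get('orientation'),c.get('T_tool_cam'))
E
```

```text
pics
{'time': 0.0, 'tool_pos': array([ 223.50865451, -474.89113261,  404.00793862]), 'tcp_rot': array([-1.71365568,  1.56917167,  1.86778226]), 'grip_width': 91.90016240889655, 'contact_force': array([ 0.18266462,  0.60004361, -0.46159697])} 159.20000000000002
side [[499.38718286   0.         315.57068579]
 [  0.         499.38718286 242.43793078]
 [  0.           0.           1.        ]] [436.52292756 690.86578549 925.23250248] [-2.43813189 -0.01319523 -2.99918525] None
top [[466.25711906   0.         317.90546202]
 [  0.         466.25711906 240.61452561]
 [  0.           0.           1.        ]] [ 450.73334175  -14.26843335 1146.31207475] [-3.06627872  0.01035224 -1.59317669] None
wrist [[428.53921703   0.         316.00839347]
 [  0.         428.53921703 242.64990372]
 [  0.           0.           1.        ]] None None [[ 4.30165390e-04 -2.48277448e-01  9.68688868e-01  1.87931608e+01]
 [ 9.99999758e-01 -4.23545371e-04 -5.52625375e-04 -9.98401719e-01]
 [ 5.47488104e-04  9.68688871e-01  2.48277205e-01 -6.73609746e+01]
 [ 0.00000000e+00  0.00000000e+00  0.00000000e+00  1.00000000e+00]]
```

View pics/side0.png

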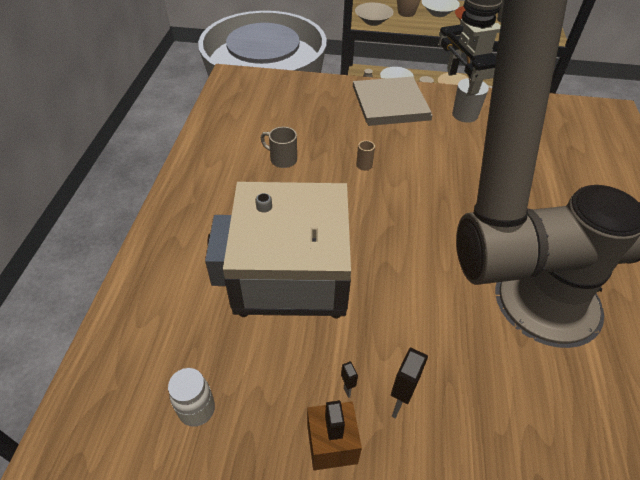

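View pics/top0.png

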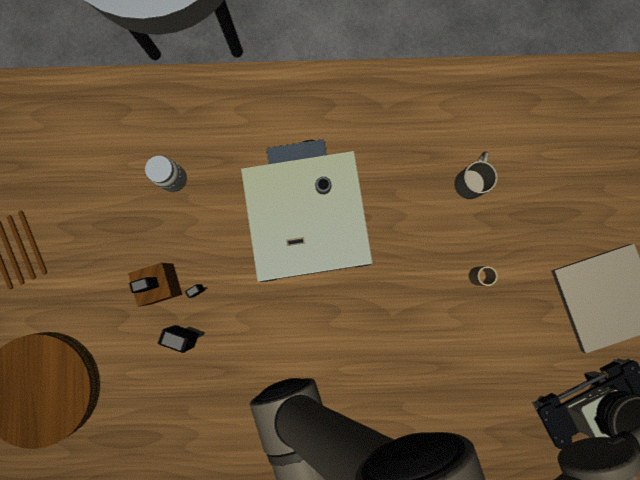

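View pics/wrist0.png

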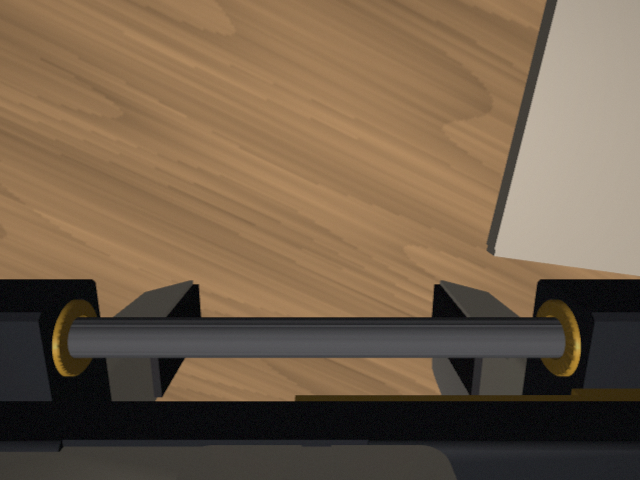

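The top view shows the kiln with spigot at about (323,185) and slot at (295,241), the sleeve at (486,276) and the stand with a probe at (145,285). There are look-alike probes at (195,290) and (180,338). The mug is at (480,178) and the jar at (165,172). I'll zoom in for measurement.

```bash
cat > h.py <<'E'
import numpy as np, cv2
from scipy.spatial.transform import Rotation as R
from plant import bot
def cam(c,obs=None):
    if c.get('origin') is not None:
        return np.array(c['K']),R.from_euler('xyz',c['orientation']).as_matrix(),np.array(c['origin'])
    T=np.array(c['T_tool_cam']); Rt=R.from_euler('xyz',obs['tcp_rot']).as_matrix()
    return np.array(c['K']),Rt@T[:3,:3],Rt@T[:3,3]+obs['tool_pos']
def ray(C,uv):
    K,Rm,o=C; d=Rm@np.linalg.solve(K,[uv[0],uv[1],1.]); return o,d
def atz(C,uv,z):
    o,d=ray(C,uv); return o+d*(z-o[2])/d[2]
def proj(C,P):
    K,Rm,o=C; p=(np.atleast_2d(P)-o)@Rm; q=p@K.T; return q[:,:2]/q[:,2:]
def zoom(f,u,v,w,h,s,name):
    cr=f[max(0,v-h//2):v+h//2,max(0,u-w//2):u+w//2]; cv2.imwrite('pics/'+name,cv2.resize(cr,None,fx=s,fy=s,interpolation=cv2.INTER_CUBIC))
E
python3 - <<'E'
from h import *
t=bot.capture('top');s=bot.capture('side')
np.save('t.npy',t['frame']);np.save('s.npy',s['frame'])
a=t['frame'];b=s['frame']
zs=lambda f,u,v,w,h,k: cv2.resize(f[v:v+h,u:u+w],None,fx=k,fy=k,interpolation=cv2.INTER_CUBIC)
cv2.imwrite('pics/k1.png',zs(a,235,135,145,150,4)[:600])
m=np.vstack([zs(a,455,255,60,40,6.6666),zs(b,345,130,60,50,6.6666)]); 
n=np.vstack([zs(a,120,255,90,50,4.4444),zs(b,290,350,90,85,4.4444)])[:600]
cv2.imwrite('pics/sl.png',np.hstack([m[:600],np.zeros((0,0,3),np.uint8)]) if 0 else m[:600]); cv2.imwrite('pics/st.png',n)
E
```

```text
(no output)
```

View pics/k1.png

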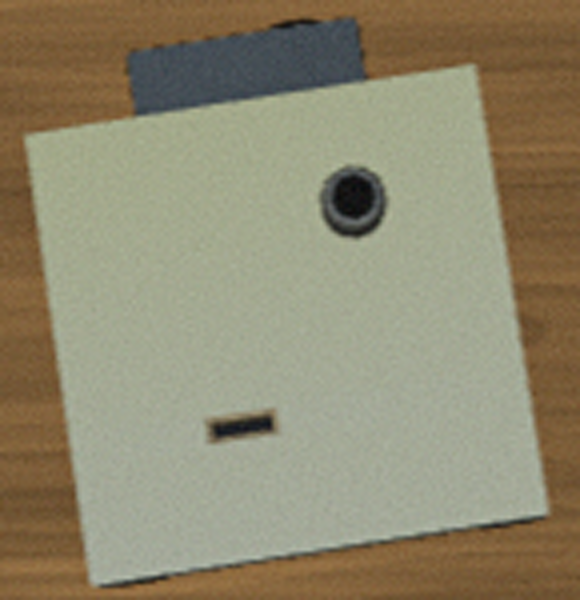

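View pics/sl.png

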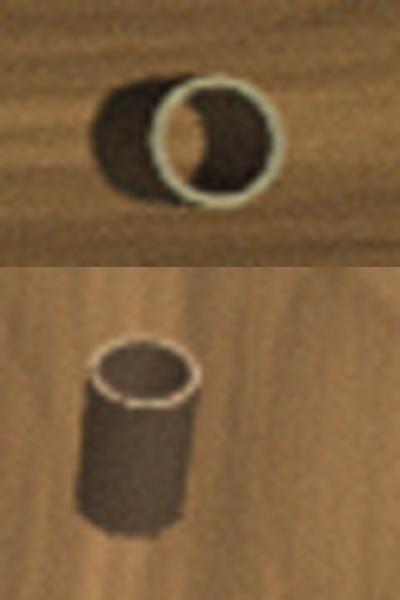

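View pics/st.png

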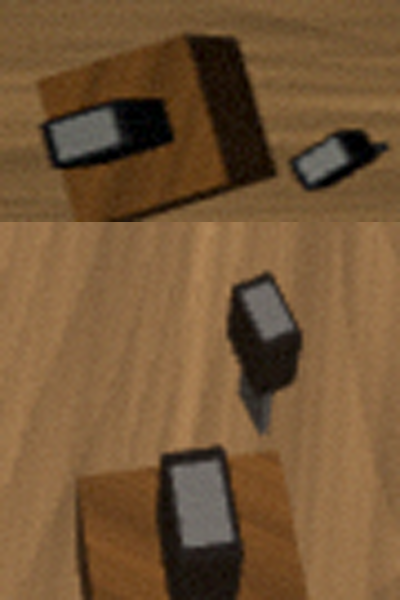

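```bash
python3 - <<'E'
from h import *
T=cam(bot.capture('top'));S=cam(bot.capture('side'))
f=lambda p,k,o:(o[0]+(p[0]+.5)/k-.5,o[1]+(p[1]+.5)/k-.5)
kc=[atz(T,f(p,4,(235,135)),180) for p in[(25,133),(475,65),(549,515),(92,585)]]
kc=np.array(kc);print(kc.round(1)); print('kiln c',kc.mean(0),'sides',[np.linalg.norm(kc[i]-kc[i-1]) for i in range(4)])
# +x side is corners 0-1 (box)
ex=(kc[0]+kc[1]-kc[2]-kc[3])[:2]; th=np.arctan2(ex[1],ex[0]); print('kiln yaw',th)
ey=(kc[0]+kc[3]-kc[1]-kc[2])[:2]; print('yaw from y',np.arctan2(-ey[0],ey[1]))
Rz=np.array([[np.cos(th),-np.sin(th)],[np.sin(th),np.cos(th)]])
c=kc.mean(0)[:2]
print('slot pred',c+Rz@[-50,30],'meas',atz(T,f((242,426),4,(235,135)),180))
print('spig pred',c+Rz@[55,-45],'meas',atz(T,f((353,198),4,(235,135)),206))
k=6.6666
print('sleeve top',atz(T,f((217,142),k,(455,255)),70),'side',atz(S,f((146,106),k,(345,130)),70))
k=4.4444
st=np.array([atz(T,f(p,k,(120,255)),85) for p in[(38,80),(185,37),(230,187)]]);print('stand',st.round(1),np.linalg.norm(st[0]-st[1]),np.linalg.norm(st[1]-st[2]),'c',(st[0]+st[2])/2)
d=st[0]-st[1];print('stand ang',np.arctan2(d[1],d[0]), )
g=np.array([atz(T,f(p,k,(120,255)),145) for p in[(50,122),(113,104),(122,148),(57,165)]]);print('patch',g.round(1),g.mean(0),np.linalg.norm(g[0]-g[1]),np.linalg.norm(g[1]-g[2])); d=g[0]-g[1];print(np.arctan2(d[1],d[0]))
print('side patch',atz(S,f((203,281),k,(290,350)),145))
print('spig side'); 
for n,p,z in(('mug',(480,178),85),('jar',(160,170),110)):print(n,atz(T,p,z))
E
```

```text
[[ 681.3  152.9  180. ]
 [ 711.7  -84.9  180. ]
 [ 474.1 -116.4  180. ]
 [ 443.3  120.6  180. ]]
kiln c [577.58910326  18.0470208  180.        ] sides [np.float64(240.17689498830393), np.float64(239.7435346243176), np.float64(239.75157823739153), np.float64(239.03045103814569)]
kiln yaw 0.13355039232086505
yaw from y 0.1283071949918833
slot pred [524.03972104  41.122195  ] meas [523.89042071  41.48386439 180.        ]
spig pred [638.09126872 -19.22881554] meas [637.2489736  -18.85220137 206.        ]
sleeve top [ 442.11807395 -391.131434     70.        ] side [ 441.37805645 -388.97899193   70.        ]
stand [[467.9 429.2  85. ]
 [488.2 353.6  85. ]
 [411.2 330.3  85. ]] 78.3032832490871 80.52958302462902 c [439.52826266 379.75736703  85.        ]
stand ang 1.8335719228305165
patch [[446.5 398.1 145. ]
 [454.5 367.6 145. ]
 [433.3 363.1 145. ]
 [425.8 394.6 145. ]] [440.02625529 380.87648168 145.        ] 31.54446843431515 21.744763272454943
1.8269972035253266
side patch [438.86647704 381.08602516 145.        ]
spig side
mug [ 666.66989606 -380.68949966   85.        ]
jar [697.63632045 348.36482736 110.        ]
```

```bash
cat >> h.py <<'E'
def plan(P,jaw):
    """shift (cm, tool axes) to bring the GRASP point to P and turn (deg) bringing jaw dir to angle jaw mod pi"""
    o=bot.get_obs(); Rt=R.from_euler('xyz',o['tcp_rot']).as_matrix()
    g=o['tool_pos']+Rt[:,0]*bot.grip_point_offset
    y=Rt[:,1]; a=np.arctan2(y[1],y[0])
    d=(a-jaw+np.pi/2)%np.pi-np.pi/2   # tool x is down: +turn lowers world angle
    print('t',round(o['time'],2),'grip',g.round(1),'toolx',Rt[:,0].round(4),'jaw ang',round(a,4),'shift cm',(Rt.T@(np.array(P)-g)/10).round(2),'turn deg',round(np.degrees(d),2),'w',round(o['grip_width'],1),'q',np.round(o['joint_positions'],2),'F',np.round(o['contact_force'],1))
E
python3 - <<'E'
from h import *
T=cam(bot.capture('top'));S=cam(bot.capture('side'))
def tri(a,b):
    o1,d1=ray(T,a);o2,d2=ray(S,b);A=np.stack([d1,-d2],1);x=np.linalg.lstsq(A,o2-o1,rcond=None)[0];return o1+d1*x[0],np.linalg.norm(o1+d1*x[0]-o2-d2*x[1])
print('large',tri((173,341),(413,363)));print('small',tri((193,291.5),(350,370)))
plan((441.7,-390,45),0)
E
```

```text
large (array([324.48652479, 295.37145067, 181.8754535 ]), np.float64(1.0874074734271044))
small (array([422.00434263, 278.78359656,  93.13556084]), np.float64(0.02385517229090327))
t 0.45 grip [ 223.5 -475.   245.5] toolx [-1.e-04  1.e-04 -1.e+00] jaw ang -1.131 shift cm [ 20.05   1.6  -23.36] turn deg -64.8 w 91.7 q [-1.28  0.34  1.52 -0.    1.28 -0.15] F [ 0.3 -0.4  0.8]
```

Call:
arm_command(
  moves=[
    [13.0,1.6,-23.4,0,1],
    [13.0,1.6,-23.4,0,1],
    [13.0,1.6,-23.4,0,1],
    [13.0,1.6,-23.4,0,1],
    [13.0,1.6,-23.4,0,1],
    [13.0,1.6,-23.4,0,1],
    [13.0,1.6,-23.4,0,1],
    [13.0,1.6,-23.4,0,1],
  ],
)

```text
time: 1.25
tool_pos: [441.8, -390.2, 275.0]
tcp_rot: [0.418, 1.57, -2.283]
contact_force: [-0.1, -0.0, -0.3]
grip_width: 92.0
```

```bash
python3 - <<'E'
from h import *
plan((441.7,-390,45),-1.131)
o=bot.get_obs();c=bot.capture('wrist');cv2.imwrite('pics/w1.png',c['frame'])
C=cam(c,o);print(proj(C,[[441.7,-390,70]]))
cv2.imwrite('pics/s1.png',bot.capture('side')['frame'])
E
```

```text
t 1.25 grip [ 441.7 -390.3  115.8] toolx [-3.e-04 -4.e-04 -1.e+00] jaw ang -1.1304 shift cm [ 7.08 -0.03 -0.01] turn deg 0.03 w 92.0 q [-0.85  0.58  1.51 -0.    1.05  0.28] F [-0.1 -0.  -0.3]
[[317.85528017 283.73320675]]
```

View pics/w1.png

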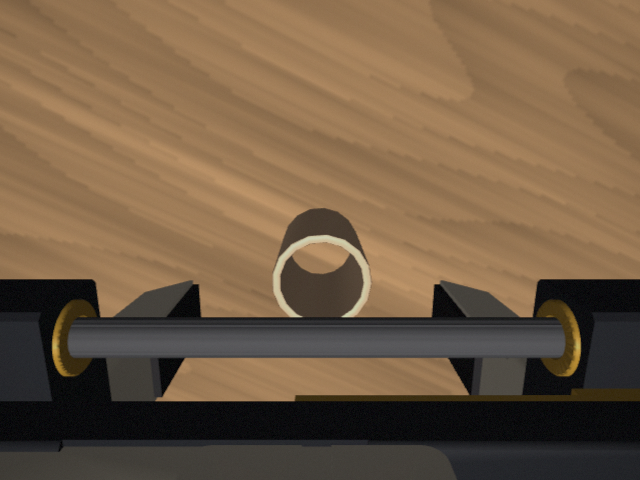

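Wrist view: the sleeve's rim is centred near (321,279), between the fingers and within 2–3 mm of the prediction. I'll descend and grip.

Call:
arm_command(
  moves=[
    [4,0.1,-0.15,0,1],
    [7,0.1,-0.15,0,1],
    [7,0.1,-0.15,0,1],
    [7,0.1,-0.15,0,0],
    [7,0.1,-0.15,0,0],
    [7,0.1,-0.15,0,0],
    [7,0.1,-0.15,0,0],
    [7,0.1,-0.15,0,0],
    [7,0.1,-0.15,0,0],
    [7,0.1,-0.15,0,0],
  ],
)

```text
time: 2.35
tool_pos: [443.1, -391.2, 206.0]
tcp_rot: [1.683, 1.569, -1.021]
contact_force: [-0.2, -0.2, 1.4]
grip_width: 45.7
```

Call:
arm_command(
  moves=[
    [0,0,0,0,0],
    [0,0,0,0,0],
  ],
)

```text
time: 2.55
tool_pos: [443.1, -391.2, 206.0]
tcp_rot: [1.662, 1.569, -1.041]
contact_force: [-0.4, -0.7, 0.3]
grip_width: 45.5
```

```bash
python3 - <<'E'
from h import *
plan((638,-19,300),-1.131)
o=bot.get_obs();c=bot.capture('wrist');cv2.imwrite('pics/w2.png',c['frame'])
C=cam(c,o)
for p in[(316,283)]: print(atz(C,p,70))
E
```

```text
t 2.55 grip [ 443.2 -391.5   46.8] toolx [ 0.001  -0.0017 -1.    ] jaw ang -1.1322 shift cm [-25.36 -25.4  -33.45] turn deg -0.07 w 45.5 q [-0.85  0.68  1.56 -0.    0.9   0.28] F [-0.4 -0.7  0.3]
[ 465.62469813 -379.73875681   70.        ]
```

View pics/w2.png

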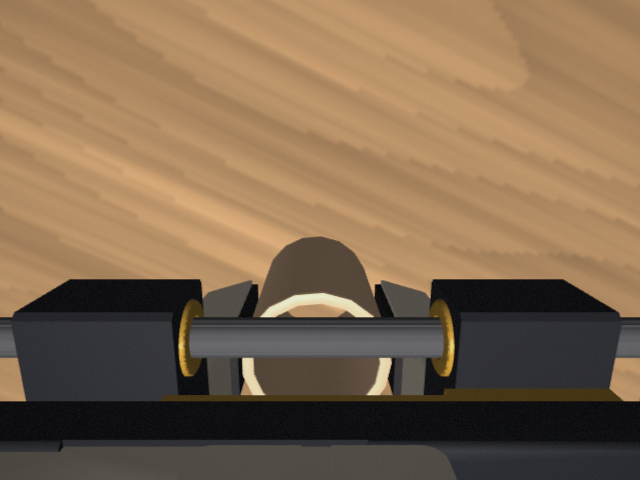

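Gripped: the opening is 45.5 mm, against 46 mm expected, and the rim spans x 242–391 with its top at row 293. Next I'll fit the sleeve's offset in the grip and look for the spigot in both fixed views.

```bash
python3 - <<'E'
from h import *
c=bot.capture('wrist');T=np.array(c['T_tool_cam']);K=np.array(c['K'])
Ti=np.linalg.inv(T)
a=np.linspace(0,2*np.pi,400)
for dz in(-3,-1.5,0,1.5,3):
  for h in (134.5,136,):
    P=np.stack([0*a+h,23*np.cos(a),dz+23*np.sin(a)],1)@Ti[:3,:3].T+Ti[:3,3]
    q=P@K.T;q=q[:,:2]/q[:,2:];print(dz,h,'umin %.1f umax %.1f vmin %.1f'%(q[:,0].min(),q[:,0].max(),q[:,1].min()))
s=np.load('s.npy');cv2.imwrite('pics/sp.png',cv2.resize(s[180:220,235:295],None,fx=10,fy=10,interpolation=cv2.INTER_CUBIC))
S=cam(bot.capture('side'))
for z in (206,):
    P=np.array([638.,-19,z]);print(proj(S,[[638,-19,206],[637.2,-18.9,206],[638.1,-19.2,180]]))
E
```

```text
-3 134.5 umin 242.6 umax 396.7 vmin 282.4
-3 136 umin 243.4 umax 395.8 vmin 280.6
-1.5 134.5 umin 242.8 umax 396.4 vmin 287.3
-1.5 136 umin 243.6 umax 395.5 vmin 285.5
0 134.5 umin 243.0 umax 396.2 vmin 292.2
0 136 umin 243.8 umax 395.3 vmin 290.4
1.5 134.5 umin 243.2 umax 396.0 vmin 297.1
1.5 136 umin 244.1 umax 395.1 vmin 295.2
3 134.5 umin 243.5 umax 395.8 vmin 302.0
3 136 umin 244.3 umax 394.9 vmin 300.0
[[262.63616693 196.77269326]
 [263.01003787 196.84946378]
 [263.4532519  205.64257698]]
```

View pics/sp.png

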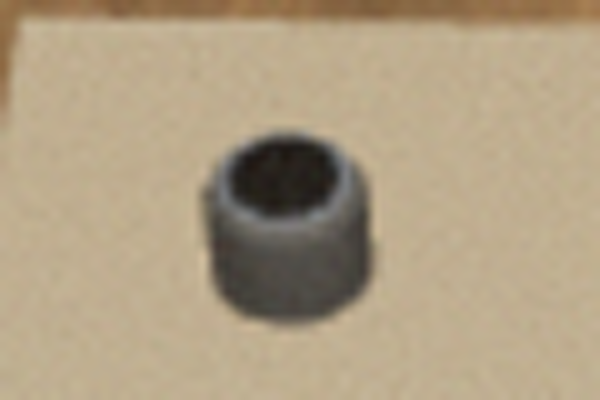

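Call:
arm_command(
  moves=[
    [-23.5,0,0,0,0],
    [-23.5,0,0,0,0],
    [-23.5,0,0,0,0],
    [-23.5,0,0,0,0],
    [-23.5,0,0,0,0],
    [-23.5,-8,-12,0,0],
    [-23.5,-12,-16,0,0],
    [-23.5,-16,-20,0,0],
    [-23.5,-20,-25,0,0],
    [-23.5,-23,-29,0,0],
  ],
)

```text
time: 3.7
tool_pos: [555.5, -165.7, 440.6]
tcp_rot: [1.489, 1.569, -1.214]
contact_force: [0.9, -0.6, -0.8]
grip_width: 45.7
```

```bash
python3 - <<'E'
from h import *
plan((637.5,-18.8,275),-1.131)
E
```

```text
t 3.7 grip [ 555.6 -166.   281.4] toolx [ 5.0e-04 -1.4e-03 -1.0e+00] jaw ang -1.1325 shift cm [  0.62  -9.85 -13.66] turn deg -0.09 w 45.7 q [-0.42  0.42  1.3  -0.    1.42  0.71] F [ 0.9 -0.6 -0.8]
```

Call:
arm_command(
  moves=[
    [0.6,-3,-4,0,0],
    [0.6,-6,-8,0,0],
    [0.6,-9,-12,0,0],
    [0.6,-9.8,-13.7,0,0],
    [0.6,-9.8,-13.7,0,0],
    [0.6,-9.8,-13.7,0,0],
    [0.6,-9.8,-13.7,0,0],
  ],
)

```text
time: 4.4
tool_pos: [637.6, -19.9, 434.2]
tcp_rot: [1.002, 1.569, -1.703]
contact_force: [-0.2, 0.2, -0.1]
grip_width: 45.7
```

```bash
python3 - <<'E'
from h import *
plan((637.5,-18.8,275),-1.131)
z=lambda f,u,v,w,h,k: cv2.resize(f[v:v+h,u:u+w],None,fx=k,fy=k,interpolation=cv2.INTER_CUBIC)
t=bot.capture('top');s=bot.capture('side')
np.save('t2.npy',t['frame']);np.save('s2.npy',s['frame'])
cv2.imwrite('pics/t2.png',np.hstack([z(t['frame'],285,145,80,80,5),z(s['frame'],225,120,80,80,5)]))
T=cam(t);S=cam(s);print(proj(T,[637.5,-18.8,298]),proj(S,[637.5,-18.8,298]),proj(S,[637.5,-18.8,228]))
E
```

```text
t 4.4 grip [637.5 -20.2 275. ] toolx [-2.0e-04 -1.7e-03 -1.0e+00] jaw ang -1.1337 shift cm [-0.   -0.13 -0.06] turn deg -0.15 w 45.7 q [-0.15  0.54  1.13 -0.    1.47  0.98] F [-0.2  0.2 -0.1]
[[322.85729072 174.21185763]] [[259.60159853 162.22757277]] [[262.11894808 189.02459394]]
```

View pics/t2.png

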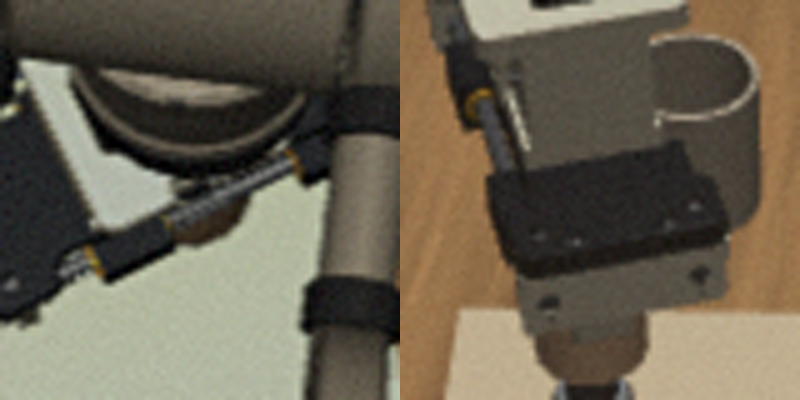

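The side view shows the sleeve's lower end (x about 537–648 in the crop) centred over the spigot (553–632). Next I'll check the depth direction.

```bash
python3 - <<'E'
from h import *
S=cam(bot.capture('side'));T=cam(bot.capture('top'))
a=np.linspace(0,6.283,400)
for y in(-22,-20.2,-18.5):
    P=np.stack([637.5+23*np.cos(a),y+23*np.sin(a),0*a+228.2],1);q=proj(S,P);print(y,q[:,0].min(),q[:,0].max(),q[:,1].max())
    q=proj(T,P);print('  top vmax',q[:,1].max(),'umax',q[:,0].max())
s=np.load('s2.npy');t=np.load('t2.npy')
cv2.imwrite('pics/z2.png',np.hstack([cv2.resize(s[180:210,243:283],None,fx=10,fy=10,interpolation=cv2.INTER_CUBIC),cv2.resize(t[175:205,310:350],None,fx=10,fy=10,interpolation=cv2.INTER_CUBIC)]))
E
```

```text
-22 250.96953939280934 273.8958510765937 195.8870770798947
  top vmax 193.19581278508707 umax 335.99518562485946
-20.2 250.7679338016963 273.72107544721547 196.51745527321995
  top vmax 193.2174979678782 umax 335.0920141896616
-18.5 250.57710162328522 273.5556403847562 197.11416548155083
  top vmax 193.23797775104342 umax 334.23904669092934
```

View pics/z2.png

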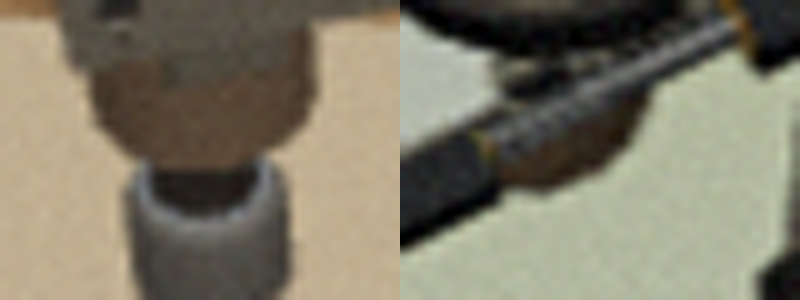

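Call:
arm_command(
  moves=[
    [0,-0.13,-0.2,0,0],
    [0.5,-0.13,-0.2,0,0],
    [1.0,-0.13,-0.2,0,0],
    [1.5,-0.13,-0.2,0,0],
    [2.0,-0.13,-0.2,0,0],
    [2.4,-0.13,-0.2,0,0],
    [2.8,-0.13,-0.2,0,0],
    [3.2,-0.13,-0.2,0,0],
    [3.2,-0.13,-0.2,0,0],
  ],
)

```text
time: 5.5
tool_pos: [638.9, -18.0, 401.9]
tcp_rot: [0.799, 1.569, -1.906]
contact_force: [0.3, -0.3, -1.7]
grip_width: 45.4
```

```bash
python3 - <<'E'
from h import *
plan((637.5,-18.8,227),-1.131); print(bot.get_obs()['moment'])
s=bot.capture('side')['frame']
cv2.imwrite('pics/z3.png',cv2.resize(s[165:225,230:300],None,fx=8,fy=8,interpolation=cv2.INTER_CUBIC))
E
```

```text
t 5.5 grip [638.8 -18.2 242.7] toolx [-5.0e-04 -1.4e-03 -1.0e+00] jaw ang -1.1342 shift cm [ 1.57 -0.    0.14] turn deg -0.18 w 45.4 q [-0.15  0.56  1.18 -0.    1.4   0.99] F [ 0.3 -0.3 -1.7]
[ 0.02029115  0.01527299 -0.03111068]
```

View pics/z3.png

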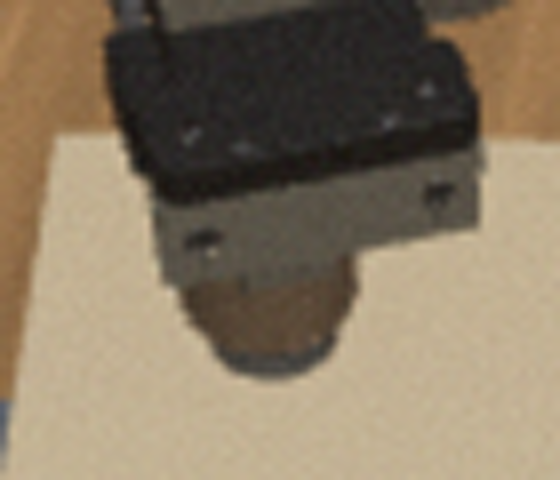

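The spigot's foot now shows only as a thin rim under the sleeve (around 270,365 in the crop) and there is almost no force, so the sleeve is threading on. I'll continue down.

Call:
arm_command(
  moves=[
    [0.4,0,0,0,0],
    [0.8,0,0,0,0],
    [1.2,0,0,0,0],
    [1.5,0,0,0,0],
    [1.6,0,0,0,0],
    [1.6,0,0,0,0],
  ],
)

```text
time: 6.15
tool_pos: [638.9, -18.0, 386.3]
tcp_rot: [1.225, 1.569, -1.48]
contact_force: [0.4, -0.0, -0.7]
grip_width: 45.7
```

```bash
python3 - <<'E'
from h import *
plan((637.5,-18.8,227),-1.131); print(bot.get_obs()['moment'])
s=bot.capture('side')['frame']
cv2.imwrite('pics/z4.png',cv2.resize(s[165:225,230:300],None,fx=8,fy=8,interpolation=cv2.INTER_CUBIC))
E
```

```text
t 6.15 grip [638.9 -18.3 227.1] toolx [ 1.0e-04 -1.4e-03 -1.0e+00] jaw ang -1.1342 shift cm [ 0.01 -0.01  0.15] turn deg -0.18 w 45.7 q [-0.15  0.57  1.21 -0.    1.36  0.99] F [ 0.4 -0.  -0.7]
[ 0.07190933  0.06596338 -0.01245397]
```

View pics/z4.png

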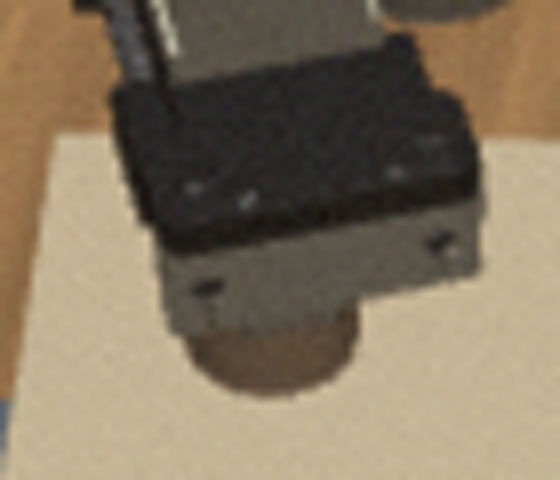

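The sleeve covers the spigot completely. I'll open, wait, then lift away.

Call:
arm_command(
  moves=[
    [0,0,0,0,1],
    [0,0,0,0,1],
    [0,0,0,0,1],
    [0,0,0,0,1],
    [0,0,0,0,1],
    [0,0,0,0,1],
    [-3,0,0,0,1],
    [-7,0,0,0,1],
    [-11,0,0,0,1],
    [-11,0,0,0,1],
  ],
)

```text
time: 7.2
tool_pos: [638.7, -17.8, 503.2]
tcp_rot: [2.45, 1.558, -0.255]
contact_force: [0.5, -0.5, 1.3]
grip_width: 91.7
```

```bash
python3 - <<'E'
from h import *
plan((439.5,380.5,340),0.26)
c=bot.capture('wrist');cv2.imwrite('pics/w5.png',c['frame'])
s=bot.capture('side')['frame']
cv2.imwrite('pics/z5.png',cv2.resize(s[160:225,230:300],None,fx=8,fy=8,interpolation=cv2.INTER_CUBIC))
S=cam(bot.capture('side'));a=np.linspace(0,6.283,400)
P=np.stack([637.5+23*np.cos(a),-18.8+23*np.sin(a),0*a+250],1)
for z in(250,180):
    P[:,2]=z;q=(proj(S,P)-[230,160])*8;print(z,q.min(0),q.max(0))
E
```

```text
t 7.2 grip [640.6 -18.3 344. ] toolx [ 0.0122 -0.0032 -0.9999] jaw ang -1.1341 shift cm [ 3.000e-02 -4.464e+01  1.360e+00] turn deg -79.88 w 91.7 q [-0.15  0.52  0.98 -0.    1.63  0.99] F [ 0.5 -0.5  1.3]
250 [157.28562975 104.66572753] [344.18973192 231.8925798 ]
180 [180.82840137 304.18817043] [358.09560013 430.57983803]
```

View pics/z5.png

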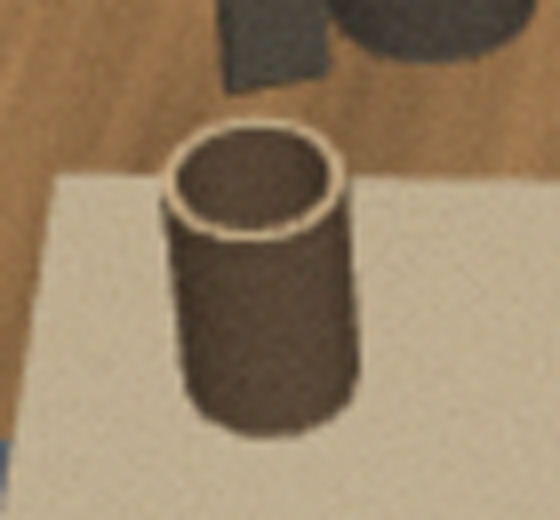

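View pics/w5.png

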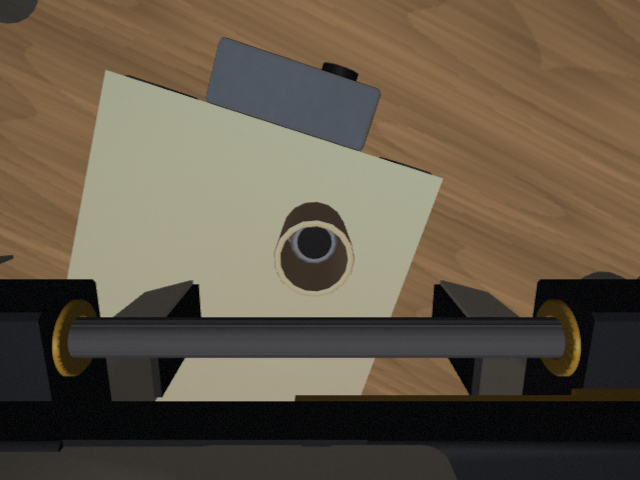

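The sleeve stands upright with its lower edge on the lid; the span and position match the prediction and the spigot is visible inside it. Next is the stand.

Call:
arm_command(
  moves=[
    [0,-5,0.1,-8,1],
    [0,-10,0.2,-16,1],
    [0,-15,0.4,-24,1],
    [0,-20,0.6,-32,1],
    [0,-25,0.8,-40,1],
    [0,-30,1.0,-48,1],
    [0,-35,1.1,-56,1],
    [0,-40,1.2,-64,1],
    [0,-44.6,1.4,-72,1],
    [0,-44.6,1.4,-80,1],
  ],
)

```text
time: 8.35
tool_pos: [434.4, 384.7, 493.1]
tcp_rot: [-1.505, 1.566, -2.801]
contact_force: [0.6, -0.6, -0.2]
grip_width: 91.7
```

```bash
python3 - <<'E'
from h import *
plan((439.5,380.5,200),0.26)
E
```

```text
t 8.35 grip [433.6 384.5 333.9] toolx [-0.0049 -0.0017 -1.    ] jaw ang 0.2743 shift cm [13.39  0.53  0.54] turn deg 0.82 w 91.7 q [0.59 0.4  1.19 0.   1.55 0.32] F [ 0.6 -0.6 -0.2]
```

Call:
arm_command(
  moves=[
    [5,0.5,0.5,0.8,1],
    [10,0.5,0.5,0.8,1],
    [13.4,0.5,0.5,0.8,1],
    [13.4,0.5,0.5,0.8,1],
    [13.4,0.5,0.5,0.8,1],
  ],
)

```text
time: 8.85
tool_pos: [440.0, 381.1, 358.8]
tcp_rot: [-1.429, 1.564, -2.739]
contact_force: [-0.6, -0.8, 0.6]
grip_width: 91.8
```

```bash
python3 - <<'E'
from h import *
plan((439.5,380.5,115),0.26)
o=bot.get_obs();c=bot.capture('wrist');cv2.imwrite('pics/w6.png',c['frame'])
C=cam(c,o);th=.26
Rz=np.array([[np.cos(th),-np.sin(th)],[np.sin(th),np.cos(th)]])
for z,hx,hy in((145,12,21),(85,40,40)):
    P=[list(Rz@[a*hx,b*hy]+[439.5,380.5])+[z] for a,b in((1,1),(1,-1),(-1,-1),(-1,1))]
    print(proj(C,P).round(0).tolist())
E
```

```text
t 8.85 grip [438.9 380.6 199.6] toolx [-0.0066 -0.0028 -1.    ] jaw ang 0.2603 shift cm [8.46 0.11 0.02] turn deg 0.02 w 91.8 q [0.58 0.49 1.43 0.   1.23 0.32] F [-0.6 -0.8  0.6]
[[342.0, 236.0], [341.0, 319.0], [292.0, 319.0], [291.0, 236.0]]
[[385.0, 181.0], [380.0, 307.0], [255.0, 307.0], [250.0, 181.0]]
```

View pics/w6.png

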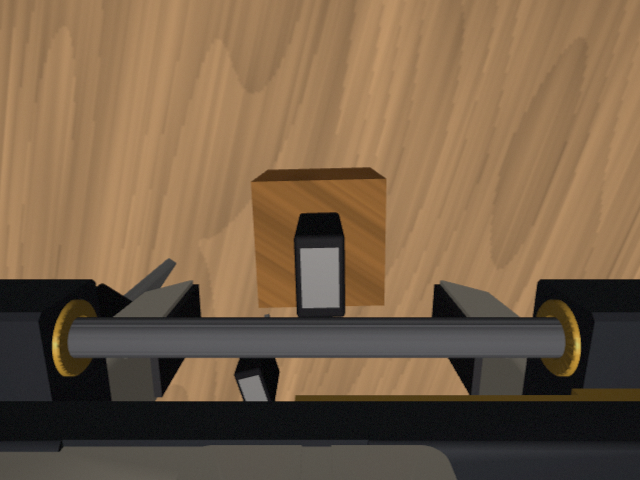

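The handle sits at x 295–344, 49 px wide, which matches 24 mm, so this is the middle size. It is about 1 mm right of the prediction and needs about −1° more turn. The large look-alike stands left of the left finger, clear of the path. I'll descend and grip.

Call:
arm_command(
  moves=[
    [3,0.2,0,-1,1],
    [6,0.2,0,-1,1],
    [8.2,0.2,0,-1,1],
    [8.2,0.2,0,-1,1],
    [8.2,0.2,0,-1,1],
  ],
)

```text
time: 9.4
tool_pos: [442.6, 382.2, 280.5]
tcp_rot: [-2.756, 1.569, 2.234]
contact_force: [-0.0, 0.0, 0.3]
grip_width: 91.8
```

```bash
python3 - <<'E'
from h import *
plan((439.5,380.5,117),0.278)
c=bot.capture('wrist');s=bot.capture('side')
cv2.imwrite('pics/w7.png',np.hstack([c['frame'][:,::1][::2,::2],s['frame'][240:480,240:560]]))
E
```

```text
t 9.4 grip [442.5 382.3 121.3] toolx [-8.e-04  1.e-03 -1.e+00] jaw ang 0.2777 shift cm [ 0.43 -0.34  0.1 ] turn deg -0.02 w 91.8 q [0.58 0.57 1.52 0.   1.05 0.3 ] F [-0.   0.   0.3]
```

View pics/w7.png

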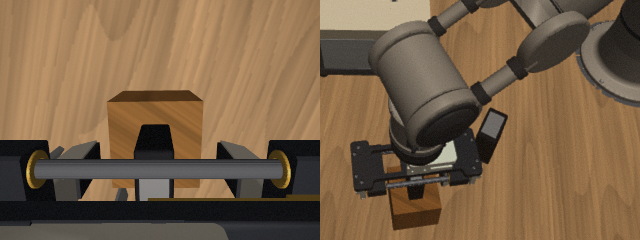

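The handle is about 2.7 mm left of the jaw centre. I'll correct that and close.

Call:
arm_command(
  moves=[
    [0.3,-0.27,0.1,0,1],
    [0.3,-0.27,0.1,0,1],
    [0.3,-0.27,0.1,0,0],
    [0.3,-0.27,0.1,0,0],
    [0.3,-0.27,0.1,0,0],
    [0.3,-0.27,0.1,0,0],
    [0.3,-0.27,0.1,0,0],
    [0.3,-0.27,0.1,0,0],
    [0.3,-0.27,0.1,0,0],
    [0.3,-0.27,0.1,0,0],
  ],
)

```text
time: 10.5
tool_pos: [440.3, 380.5, 277.9]
tcp_rot: [2.723, 1.569, 1.43]
contact_force: [-0.2, 0.7, 0.1]
grip_width: 32.3
```

Call:
arm_command(
  moves=[
    [0,0,0,0,0],
    [0,0,0,0,0],
    [0,0,0,0,0],
  ],
)

```text
time: 10.8
tool_pos: [440.3, 380.5, 277.9]
tcp_rot: [2.743, 1.569, 1.45]
contact_force: [-0.2, 0.4, 0.7]
grip_width: 24.1
```

```bash
python3 - <<'E'
from h import *
plan((439.5,380.5,117),0.278)
c=bot.capture('wrist');cv2.imwrite('pics/w8.png',c['frame'])
E
```

```text
t 10.8 grip [440.3 380.8 118.7] toolx [ 2.0e-04  1.7e-03 -1.0e+00] jaw ang 0.2778 shift cm [ 0.17 -0.09  0.01] turn deg -0.01 w 24.1 q [0.58 0.57 1.53 0.   1.04 0.3 ] F [-0.2  0.4  0.7]
```

View pics/w8.png

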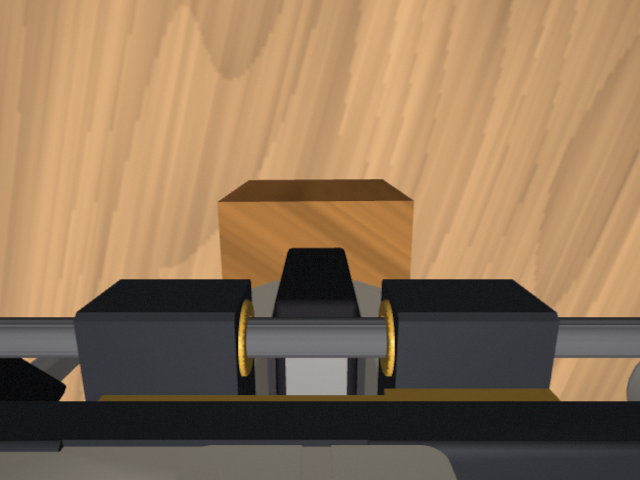

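Grip confirmed at 24.1 mm with the handle between the pads. I'll lift straight up.

Call:
arm_command(
  moves=[
    [-2,0,0,0,0],
    [-4.5,0,0,0,0],
    [-8,0,0,0,0],
    [-12,0,0,0,0],
    [-16,0,0,0,0],
    [-20,0,0,0,0],
    [-22,0,0,0,0],
    [-22,0,0,0,0],
  ],
)

```text
time: 11.65
tool_pos: [440.2, 380.1, 501.1]
tcp_rot: [2.049, 1.563, 0.756]
contact_force: [1.2, -0.0, -1.3]
grip_width: 23.9
```

```bash
python3 - <<'E'
from h import *
plan((524,41.3,330),0.131)
s=bot.capture('side')
cv2.imwrite('pics/s9.png',s['frame'])
E
```

```text
t 11.65 grip [441.  380.9 341.9] toolx [ 0.0055  0.0051 -1.    ] jaw ang 0.2778 shift cm [ 1.06 -1.34 34.94] turn deg 8.41 w 23.9 q [0.58 0.4  1.18 0.   1.56 0.3 ] F [ 1.2 -0.  -1.3]
```

View pics/s9.png

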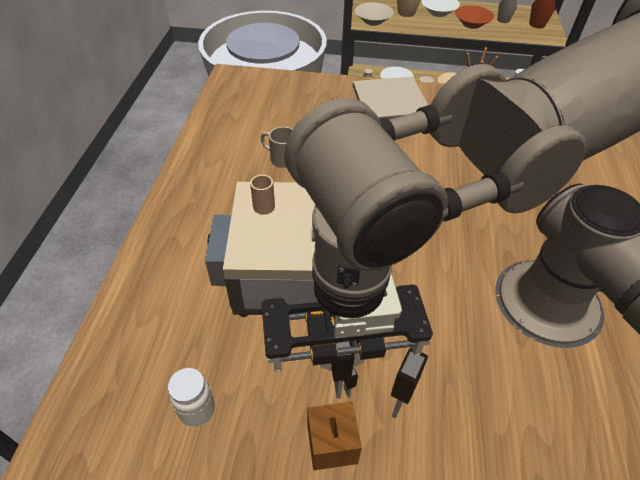

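The probe is out of the stand, and the sleeve is standing on the spigot. I'll travel to above the slot.

Call:
arm_command(
  moves=[
    [0.2,-0.2,4,1,0],
    [0.4,-0.4,8,2,0],
    [0.6,-0.6,12.5,3,0],
    [0.7,-0.8,17,4,0],
    [0.8,-1,21.5,5,0],
    [0.9,-1.1,26,6,0],
    [1,-1.2,30,7,0],
    [1.0,-1.3,33,8,0],
    [1.0,-1.3,34.9,8.4,0],
    [1.0,-1.3,34.9,8.4,0],
  ],
)

```text
time: 12.7
tool_pos: [523.8, 38.6, 484.8]
tcp_rot: [-2.382, 1.567, 2.458]
contact_force: [-0.3, 0.0, -1.9]
grip_width: 23.7
```

Call:
arm_command(
  moves=[
    [0,0,0,0,0],
    [0,0,0,0,0],
  ],
)

```text
time: 12.9
tool_pos: [523.6, 39.2, 483.3]
tcp_rot: [-2.126, 1.564, 2.714]
contact_force: [0.3, 0.4, -1.3]
grip_width: 23.8
```

```bash
cat > look.py <<'E'
import sys
from h import *
n=sys.argv[1]
plan((524,41.3,330),0.131)
z=lambda f,u,v,w,h,k: cv2.resize(f[v:v+h,u:u+w],None,fx=k,fy=k,interpolation=cv2.INTER_CUBIC)
o=bot.get_obs();t=bot.capture('top');s=bot.capture('side');w=bot.capture('wrist')
cv2.imwrite(f'pics/a{n}.png',np.hstack([z(s['frame'],275,160,80,100,5),z(t['frame'],255,190,80,100,5)]))
cv2.imwrite(f'pics/b{n}.png',w['frame'])
np.save('sN.npy',s['frame']);np.save('tN.npy',t['frame'])
Rt=R.from_euler('xyz',o['tcp_rot']).as_matrix()
g=o['tool_pos']+Rt[:,0]*159.2
for nm,C in(('side',cam(s)),('top',cam(t))):
    # blade tip corners, shoulder handle corners predicted
    for hx,a,b in((103.7,3,15),(33.7,12,21)):
        P=[g+Rt@[hx,i*a,j*b] for i,j in((1,1),(1,-1),(-1,-1),(-1,1))]
        off=np.array([275,160]) if nm=='side' else np.array([255,190])
        print(nm,hx,((proj(C,P)-off+.5)*5-.5).round(0).tolist())
E
python3 look.py 1
```

```text
t 12.9 grip [522.7  39.6 324.1] toolx [-0.0058  0.0027 -1.    ] jaw ang 0.1282 shift cm [-0.59  0.15 -0.15] turn deg -0.16 w 23.8 q [-0.07  0.29  1.37  0.    1.48 -0.2 ] F [ 0.3  0.4 -1.3]
side 103.7 [[194.0, 270.0], [192.0, 327.0], [208.0, 327.0], [209.0, 270.0]]
side 33.7 [[170.0, 126.0], [168.0, 207.0], [235.0, 208.0], [235.0, 127.0]]
top 103.7 [[237.0, 241.0], [162.0, 253.0], [165.0, 268.0], [239.0, 256.0]]
top 33.7 [[241.0, 199.0], [129.0, 216.0], [138.0, 280.0], [251.0, 263.0]]
```

View pics/a1.png

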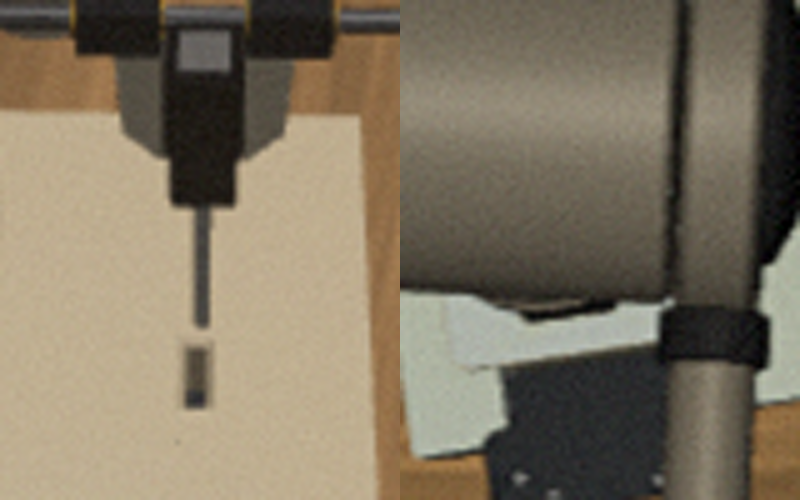

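View pics/b1.png

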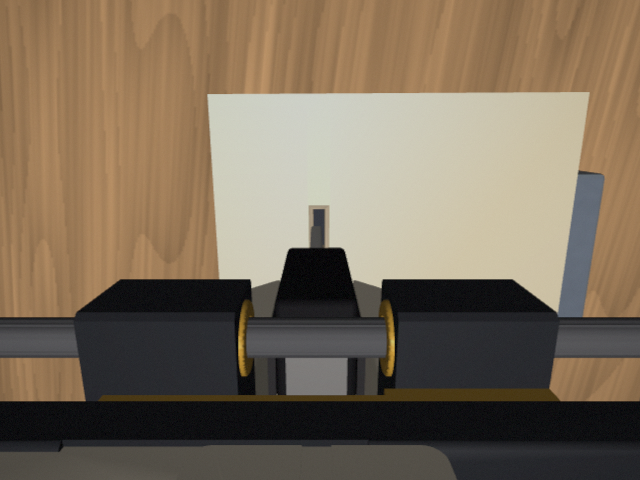

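The blade's tip in the side crop (x 194–210, bottom y 327) matches the prediction to within 0.5 px. The slot's mouth spans about (182–213, 340–408). In the wrist view the lid's edge is level, so the yaw is right. Next I'll compute the slot position from the side and wrist views.

```bash
python3 - <<'E'
from h import *
s=np.load('sN.npy')
cv2.imwrite('pics/c1.png',cv2.resize(s[220:250,300:330],None,fx=16,fy=16,interpolation=cv2.INTER_CUBIC))
o=bot.get_obs();w=bot.capture('wrist');cv2.imwrite('pics/c2.png',cv2.resize(w['frame'][190:260,280:360],None,fx=8,fy=8,interpolation=cv2.INTER_CUBIC))
C=cam(w,o);S=cam(bot.capture('side'))
Rt=R.from_euler('xyz',o['tcp_rot']).as_matrix();g=o['tool_pos']+Rt[:,0]*159.2
P=[g+Rt@[103.7,i*3,j*15] for i,j in((1,1),(1,-1),(-1,-1),(-1,1))]
print('blade tip wrist crop',((proj(C,P)-[280,190]+.5)*8-.5).round(0).tolist())
th=.131;Rz=np.array([[np.cos(th),-np.sin(th)],[np.sin(th),np.cos(th)]])
P=[list(Rz@[i*7,j*19]+[524,41.3])+[180] for i,j in((1,1),(1,-1),(-1,-1),(-1,1))]
print('mouth wrist crop',((proj(C,P)-[280,190]+.5)*8-.5).round(0).tolist())
print('mouth side crop',((proj(S,P)-[300,220]+.5)*16-.5).round(0).tolist())
E
```

```text
blade tip wrist crop [[325.0, 686.0], [326.0, 295.0], [244.0, 295.0], [245.0, 686.0]]
mouth wrist crop [[386.0, 133.0], [384.0, 566.0], [223.0, 567.0], [220.0, 134.0]]
mouth side crop [[163.0, 339.0], [169.0, 109.0], [280.0, 111.0], [277.0, 341.0]]
```

View pics/c1.png

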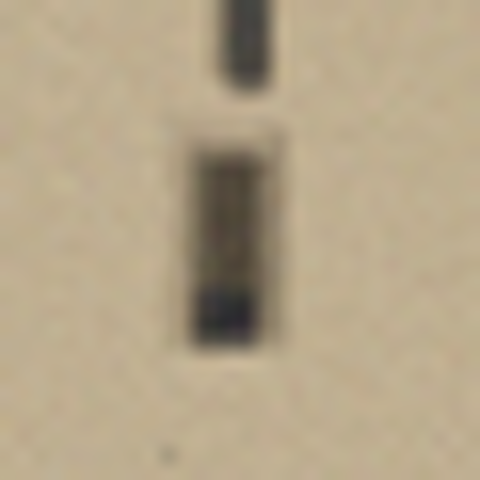

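View pics/c2.png

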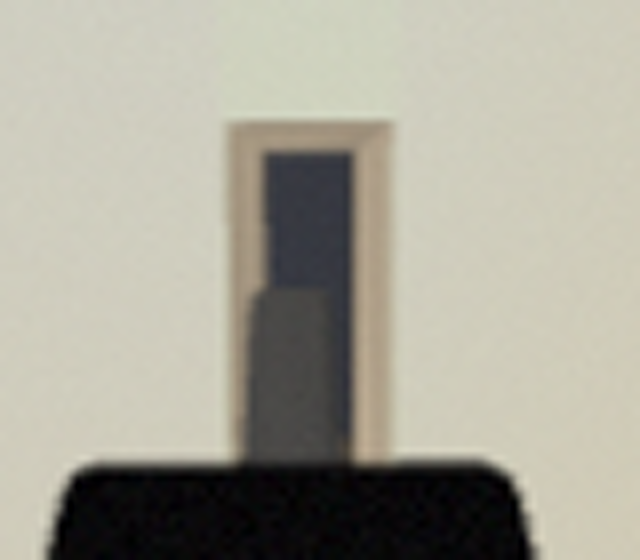

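Call:
arm_command(
  moves=[
    [0,0.16,-0.22,-0.2,0],
    [0,0.16,-0.22,-0.2,0],
    [0.3,0.16,-0.22,-0.2,0],
    [0.6,0.16,-0.22,-0.2,0],
    [0.6,0.16,-0.22,-0.2,0],
    [0.6,0.16,-0.22,-0.2,0],
  ],
)

```text
time: 13.75
tool_pos: [525.0, 41.7, 478.7]
tcp_rot: [-2.362, 1.567, 2.483]
contact_force: [0.3, -0.5, -0.8]
grip_width: 23.6
```

```bash
python3 - <<'E'
from h import *
plan((523.8,42,324),0.131)
s=bot.capture('side')['frame']
A=cv2.resize(s[220:250,300:330],None,fx=13,fy=13,interpolation=cv2.INTER_CUBIC)
o=bot.get_obs();w=bot.capture('wrist');B=cv2.resize(w['frame'][190:255,285:350],None,fx=6,fy=6,interpolation=cv2.INTER_CUBIC)
cv2.imwrite('pics/c3.png',np.hstack([A,B]))
Rt=R.from_euler('xyz',o['tcp_rot']).as_matrix();g=o['tool_pos']+Rt[:,0]*159.2;print('tip',g+Rt[:,0]*103.7)
E
```

```text
t 13.75 grip [524.5  42.1 319.5] toolx [-0.0031  0.0024 -1.    ] jaw ang 0.1321 shift cm [-0.45 -0.07 -0.01] turn deg 0.07 w 23.6 q [-0.07  0.3   1.38  0.    1.46 -0.2 ] F [ 0.3 -0.5 -0.8]
tip [524.22789824  42.29440878 215.95970398]
```

View pics/c3.png

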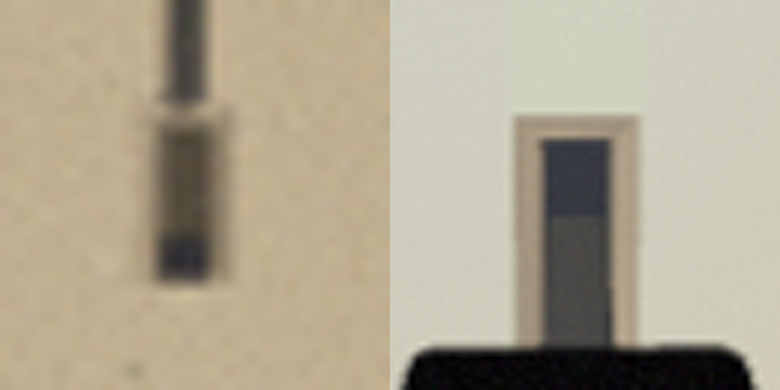

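Blade and slot are lined up in both views: the wrist centres are 316.5 and 316.2 px. I'll start the entry slowly.

Call:
arm_command(
  moves=[
    [1,0,0,0,0],
    [2,0,0,0,0],
    [2.8,0,0,0,0],
    [3.4,0,0,0,0],
    [3.8,0,0,0,0],
    [4.2,0,0,0,0],
    [4.6,0,0,0,0],
    [5,0,0,0,0],
    [5,0,0,0,0],
  ],
)

```text
time: 14.75
tool_pos: [524.8, 41.8, 428.4]
tcp_rot: [-2.305, 1.567, 2.539]
contact_force: [0.0, 0.5, -1.7]
grip_width: 24.1
```

```bash
cat > l2.py <<'E'
import sys
from h import *
plan((523.8,42,223.7),0.131);print(bot.get_obs()['moment'].round(2))
s=bot.capture('side')['frame']
A=cv2.resize(s[190:250,295:335],None,fx=9,fy=9,interpolation=cv2.INTER_CUBIC)
w=bot.capture('wrist')['frame'];B=cv2.resize(w[160:300,260:370],None,fx=540/140,fy=540/140,interpolation=cv2.INTER_CUBIC)
cv2.imwrite(f'pics/d{sys.argv[1]}.png',np.hstack([A,B]))
E
python3 l2.py 1
```

```text
t 14.75 grip [524.2  42.2 269.2] toolx [-0.0035  0.0024 -1.    ] jaw ang 0.1321 shift cm [ 4.55 -0.03  0.02] turn deg 0.06 w 24.1 q [-0.07  0.33  1.48  0.    1.34 -0.2 ] F [ 0.   0.5 -1.7]
[-0.04 -0.1  -0.  ]
```

View pics/d1.png

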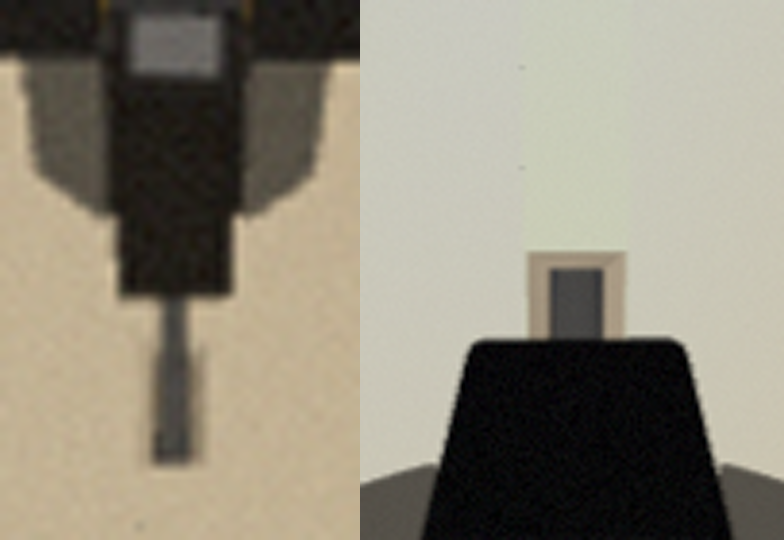

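The blade has entered the slot with no side force. I'll continue to the final height.

Call:
arm_command(
  moves=[
    [0.6,0,0,0,0],
    [1.2,0,0,0,0],
    [1.8,0,0,0,0],
    [2.4,0,0,0,0],
    [3.0,0,0,0,0],
    [3.6,0,0,0,0],
    [4.1,0,0,0,0],
    [4.4,0,0,0,0],
    [4.4,0,0,0,0],
    [4.4,0,0,0,0],
  ],
)

```text
time: 15.85
tool_pos: [524.8, 41.9, 385.1]
tcp_rot: [-2.525, 1.568, 2.319]
contact_force: [0.2, -0.0, -1.9]
grip_width: 24.0
```

```bash
python3 l2.py 2; python3 - <<'E'
from h import *
s=bot.capture('side');cv2.imwrite('pics/s10.png',s['frame'])
S=cam(s);th=.131;Rz=np.array([[np.cos(th),-np.sin(th)],[np.sin(th),np.cos(th)]])
for z in(183,187,191,195):
    P=[list(Rz@[i*12,21]+[523.8,42])+[z] for i in(1,-1)]
    print(z,((proj(S,P)-[295,190]+.5)*9-.5).round(0).tolist())
E
```

```text
t 15.85 grip [524.5  42.2 225.9] toolx [-0.0022  0.0024 -1.    ] jaw ang 0.1321 shift cm [ 0.22 -0.07  0.02] turn deg 0.06 w 24.0 q [-0.07  0.36  1.55  0.    1.23 -0.2 ] F [ 0.2 -0.  -1.9]
[-0.08 -0.07 -0.04]
183 [[114.0, 461.0], [224.0, 462.0]]
187 [[114.0, 449.0], [225.0, 450.0]]
191 [[114.0, 437.0], [225.0, 438.0]]
195 [[114.0, 424.0], [225.0, 426.0]]
```

View pics/d2.png

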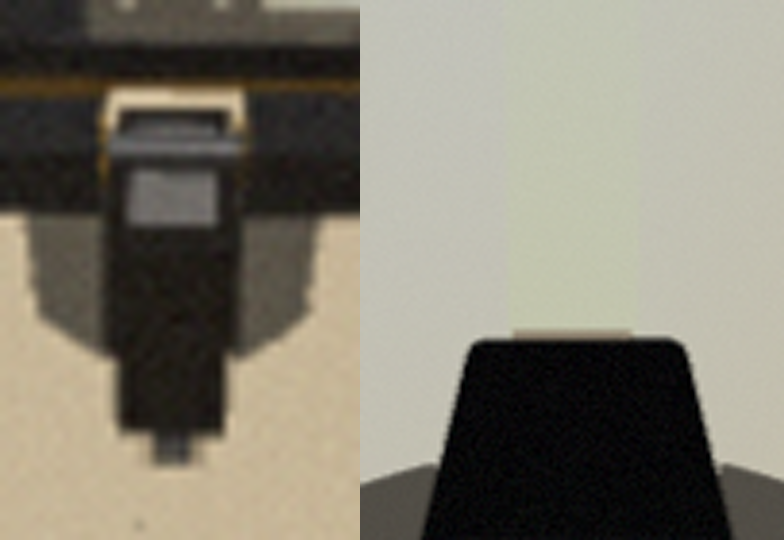

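View pics/s10.png

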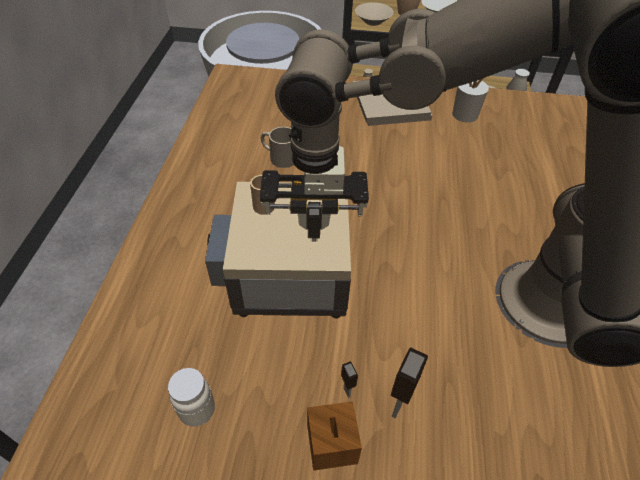

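The handle's underside reads about 12 mm above the lid, from both the kinematics and the image. The sleeve is undisturbed. I'll ease down 1.5 mm, settle, and hand in.

Call:
arm_command(
  moves=[
    [0.15,0,0,0,0],
    [0.15,0,0,0,0],
    [0.15,0,0,0,0],
    [0.15,0,0,0,0],
    [0.15,0,0,0,0],
    [0.15,0,0,0,0],
  ],
)

```text
time: 16.6
tool_pos: [524.9, 41.9, 383.8]
tcp_rot: [-2.595, 1.568, 2.249]
contact_force: [0.7, -0.3, -1.2]
grip_width: 23.9
```

```bash
python3 - <<'E'
from h import *
plan((523.8,42,223.7),0.131);print(np.abs(bot.get_obs()['dq']).max())
print(bot.close_job())
E
```

```text
t 16.6 grip [524.6  42.3 224.6] toolx [-0.0019  0.0023 -1.    ] jaw ang 0.1321 shift cm [ 0.09 -0.08  0.02] turn deg 0.06 w 23.9 q [-0.07  0.36  1.55  0.    1.23 -0.2 ] F [ 0.7 -0.3 -1.2]
0.0012938171966075814
the job is handed in; nothing more can be done
None
```

I put the sleeve on the spigot and let go of it. Then I took the middle-sized probe from the stand, lowered its blade through the lid slot and handed the job in still holding it, at 16.6 s. The hand-in reported no verdict.

- **Sleeve:** after release, the side view showed it upright, with its lower edge on the lid to within about 1 px of prediction. The wrist view showed the spigot inside it. It was still in place in the last full picture, though partly hidden by the gripper.
- **Probe:** the handle's underside was about 11 mm above the lid by arm position. The side image read about 12 mm just before the last 1.3 mm of lowering. The blade was within about 1 mm of the slot centre, in line to about 0.01 rad and tilted about 0.003 rad. The opening was 23.9 mm on the 24 mm handle, contact forces were under 2 N, and the arm was still.
- **Mug and jar:** both were untouched.
- **Disagreements:** the cameras differed from each other by 1–2.5 mm in places, within the stated calibration. I corrected for this before the grasps and the fit, and no final check failed.

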